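# Prop the pattern tablet on its stand

## Task

Set the tablet up for reading at the cutting table: first clip the sprung bar between the two cheeks of the stand by its red tabs, resting on the steps with the rubber face to the front and both pins sprung out into the recesses. Then take the tablet from the rack and lean it centrally against the bar, foot on the stand's base behind the front lip, top leaning back and screen to the front, and let go. Leave the cork board, the thread cones and the jar where they are.

Things in the scene. Friction and masses are not known exactly. Their poses are not given: they have to be found in the camera images.
- bar_tabs (a point): Point midway between the bar's red tabs, 46 mm above its origin. Tabs: 18 mm wide (x +-9), 6 thick, z 24 to 60, outer faces 66 mm apart along y at rest. Squeezed to 44 mm they draw both pins fully in (11 mm each; spring 5 N at rest to 9 N in, each side); released, the pins spring out. The bar can be lifted by the squeezed tabs.
- stand: Fixed stand, light wood and dark steel, mm. Origin: under the midpoint between its cheeks, at the underside; x to its back, z up, front faces -x. Base plate 8 thick, x -84 to 32, y +-94. Front lip along y, x -82 to -74, top z 19; the tablet's foot goes on the plate between lip and bar. Two cheeks x +-16, |y| 68 to 84, top z 94; nothing spans them without the bar.
- stand_seat (a point): Where the bar's origin belongs: 70 mm above the stand's origin. Here each cheek's inner face has a step (|y| 56 to 68, top z 70) for a bar end, between two ears 20 mm apart in x rising to z 81 with flared guides to z 87, and above it a blind recess for a pin, 12 x 12 mm (x +-6, z 76 to 88), 16 mm deep.
- rest_bar: Loose sprung aluminium bar, 0.16 kg, flat on the table, two red tabs up. Origin: underside, below the pins' line; y along it, z up, -x its front (black rubber strip), which must look to the stand's front. Middle x -26 to 12, y +-52, z 0 to 24 mm; black ends x +-8, |y| 52 to 64. At x 0, z 12 an 8 mm steel pin sticks out of each end to |y| 76, retracting to 65.
- bar_face (a point): Point on the rest bar: middle of the upper edge of its front face, where the back of the tablet comes to rest (26 mm in front of and 24 mm above the bar's origin).
- pin_left (a joint): Travel of the bar's pin at its +y end, m: 0 fully out, 0.011 fully drawn in.
- pin_right (a joint): The same for the pin at its -y end.
- rack: Fixed plywood rack, 120 x 124 mm. Origin: centre of the underside. Two parallel slots along its y at x -28 and +28 mm, 16 mm wide, floor z 6, walls to z 56 mm. One holds the tablet, the other the board; which is which varies.
- tablet: Loose white tablet, 100 wide (y) x 170 tall (z) x 12 mm thick (x), about 0.28 kg. Dark glass screen with coloured pattern pieces on its -x face, plain white back with a small black lens on +x. Origin: middle of the lower edge face. Starts upright in a slot of the rack, 44 mm clear of the board, screen towards the rack's -x.
- tablet_top (a point): Middle of the tablet's upper edge face, 170 mm above its origin.
- board: Loose cork board, same size as the tablet (12 x 100 x 170 mm), upright in the other slot of the rack; a bystander. Origin: middle of its lower edge face.
- cone_orange: Loose orange thread cone, 52 mm in diameter, 105 mm tall, bystander; origin at the centre of the underside.
- cone_blue: Loose light-blue thread cone, 52 mm in diameter, 105 mm tall, bystander; origin at the centre of the underside.
- cone_red: Loose red thread cone, 54 mm in diameter, 105 mm tall, bystander; origin at the centre of the underside.
- jar: Loose grey lidded jar, 81 mm in diameter, 163 mm tall, bystander; origin at the centre of the underside.
Mind the look-alikes: they are no part of the job. There is more than one size of the tablet; the one meant has the size given above.

How it is judged:
On the way, in this order (a step that is already met when the one before it is completed fails the run):
1. the sprung bar is home on the steps of the stand, rubber face to the front, both pins out in the recesses (distance between rest_bar and stand_seat below 0.007 m and angle between the y axis of rest_bar and the y axis of stand, either way round below 0.08 rad and angle between rest_bar's own z axis and vertical below 0.08 rad and value of joint each of pin_left, pin_right below 0.007 m and x of bar_face in the frame of stand below -0.018 m and contact force between the fingers and rest_bar below 0.05 N), for 0.2 s.
2. the tablet leans back against the bar with its foot on the stand's base (angle between tablet's own z axis and vertical between 0.09 and 0.5 rad and x of bar_face in the frame of tablet between 0.002 and 0.012 m and x of tablet in the frame of stand between -0.073 and -0.03 m and y of tablet in the frame of stand between -0.035 and 0.035 m and z of tablet in the frame of stand between 0.004 and 0.014 m and angle between the y axis of tablet and the y axis of stand, either way round below 0.14 rad and contact force between tablet and rest_bar above 0.03 N and contact force between tablet and stand above 0.3 N and x of tablet_top in the frame of stand above -0.035 m), for 0.2 s.
At the end, for the whole second after the job is handed in: Bar within 7 mm of stand_seat, in line within 0.08 rad, face forward, pins under 7 mm drawn in. Tablet leans back 0.09-0.5 rad on the bar, screen front, square within 0.14 rad, foot on the plate (stand frame x -73 to -30, y +-35, z 4 to 14 mm). All released, at rest (all of step 2 and distance between rest_bar and stand_seat below 0.007 m and angle between the y axis of rest_bar and the y axis of stand, either way round below 0.08 rad and angle between rest_bar's own z axis and vertical below 0.08 rad and value of joint each of pin_left, pin_right below 0.007 m and x of bar_face in the frame of stand below -0.018 m and linear speed of each of tablet, rest_bar below 0.01 m/s and angular speed of tablet below 0.05 rad/s); the robot touches nothing.
It fails at once if cone_orange was pushed more than 25 mm or tipped over (distance of cone_orange from where it was at the start of the episode above 0.025 m or angle between cone_orange's own z axis and vertical above 0.4 rad).
It fails at once if cone_blue was pushed more than 25 mm or tipped over (distance of cone_blue from where it was at the start of the episode above 0.025 m or angle between cone_blue's own z axis and vertical above 0.4 rad).
It fails at once if cone_red was pushed more than 25 mm or tipped over (distance of cone_red from where it was at the start of the episode above 0.025 m or angle between cone_red's own z axis and vertical above 0.4 rad).
It fails at once if jar was pushed more than 25 mm or tipped over (distance of jar from where it was at the start of the episode above 0.025 m or angle between jar's own z axis and vertical above 0.4 rad).
It fails at once if board was pushed more than 25 mm or tipped over (distance of board from where it was at the start of the episode above 0.025 m or angle between board's own z axis and vertical above 0.4 rad).
It also fails if it takes over 58 s, if anything falls off the work surface, if the arm or the gripper's body presses on something with over 40 N, if the wrist force passes 120 N, or if a joint passes its speed limit or range.

## Robot

A 7-joint arm with a two-finger parallel gripper is mounted at the origin on the work surface; the furniture and walls round the work are solid. World frame = base frame: x ahead of the robot, y to its left, z up, the work surface at z = 0. Lengths are in m, angles in rad, forces in N, time in s.
With the tool pointing down it reaches from about 0.4 to 0.9 m from the base axis. Payload 5.6 kg.
Tool frame: the origin (TCP) lies midway between the tips of the shut fingers; the grasp point (between the pads) lies 19 mm behind it; z points along the fingers, y is the line along which they close (so a half turn about z gives the same grasp; the last joint's range is limited). The gripper opens to 92 mm and grips with 3 to 60 N. Pads are 20 mm wide; open, the fingers measure 128 mm over their backs; the gripper's body (75 mm by 189 mm) begins 69 mm behind the grasp point.
Start: joints at [1.215, 0.468, -0.012, 1.603, 0.006, 1.071, -0.056], TCP at [0.2, -0.618, 0.182] pointing down, gripper open.
Joint ranges: [-2.53, 2.53], [-0.31, 2.02], [-1.57, 1.55], [0.28, 2.44], [-1.29, 4.43], [0.15, 1.84], [-2.92, 2.92]. Speed limits (rad/s): [2.57, 2.57, 3.14, 3.14, 3.14, 3.14, 3.14].

## Interface

Orientations are given as a 3x3 rotation matrix whose columns are the frame's x, y, z axes.
In Python, from station import env, effector, solver, viewer, workorder, search_frame, tip_of gives the robot as it stands. Calls block until the motion is done:
- env.reach(position, orientation): joint-space move of the TCP to a pose.
- env.movel(position, frame=None, rate=0.15): straight line of the TCP; frame=None keeps the orientation; rate is the mean speed in m/s.
- env.goto_joints(angles): joint-space move.
- effector.release() and effector.grasp(squeeze=None): open the fingers fully, or close them until they stop; squeeze is the grip in N (None keeps the last).
- env.pause(seconds).
- solver.inverse_kinematics(position, orientation): joint angles nearest the present ones, or None.
- env.sense(): the state.
- viewer.read_camera(name): name is "scene" or "side" or "wrist"; returns (picture, depth): 420x560x3 uint8, red, green, blue; 420x560 float32, m along the optical axis (not along the pixel's ray), 0 where there is no reading.
- viewer.camera_info(name): a dict with "intrinsics" (3x3 intrinsics, pixels), "eye" and "rotation" of the camera in the world; the wrist camera has in their place "T_tool_cam" (4x4, takes a point from camera to tool coordinates, whose origin is the TCP and whose axes are the flange's). Camera axes: x right, y up, looking along -z (the intrinsics and any distortion apply to the point x, -y, -z); pixel columns grow to the right and rows downward; lengths in m; the calibration is good to about 2 mm. The wrist camera is an equidistant fisheye: a pixel r from the principal point sees the ray r / f radians off the axis. A picture is of the moment at which its call begins: read the wrist's pose just before it. camera_info takes no time and is no camera call.
A pose or a line that the arm cannot do raises env.PlanningError and nothing moves.
- workorder.finish_job(): hands the job in; it is judged then, once.
Trained networks look in the newest picture that a camera, given by its name, has taken for a name from the list of things; names that differ only in an ending like _2 or _b are one class to them, and where a whole thing is asked for, a point or a joint stands for the part that bears it (a point fixed in the world has none). Each returns a list of dicts, best first, with "score" (0 to 1); they miss things now and then, are a little off and sometimes report something else, mostly with a low value. They report only what shows in the picture. A call takes as long as a camera call. They do not tell look-alikes from the thing itself.
- search_frame(camera, name): "at" ([x, y, z] in m, in world coordinates, good to about 4 mm: the middle of the surface that is visible of it).
- tip_of(camera, name): "at" ([x, y, z] in m, in world coordinates, good to about 4 mm: a listed point, or the origin of a listed thing).
The state is a dict: "t": time; "joint_positions": joint angles; "joint_velocities": joint speeds; "tau": joint torques, N m; "ee_pos": TCP position; "tcp_rot": TCP orientation; "wrist_force": force on the tool from outside, world axes, zero at the start; "moment": the same for the moment, N m; "gripper_width": finger opening in m; "grasp_force": force on a finger pad.
Only numpy, scipy, OpenCV 4.12 (cv2) and the standard library are available. Lean on these libraries where they do the work, as an engineer would, in place of code of your own. Each camera call takes 0.05 s, during which the arm holds its last target. There are 200 camera calls.

## Working session

There is one attempt and no reset: what is moved stays moved. The work goes in short steps, each a Python script; the robot and the scene stay as the last script left them, time stands still between calls to the robot, and variables do not carry over. Pictures are saved under pics/ and viewed, at most 10 in all, crops included, and the job is handed in when it is done.

```bash
ls; mkdir -p pics; cat > h.py <<'E'
import numpy as np, cv2
from station import env, effector, solver, viewer, workorder, search_frame, tip_of
def cloud(name):
    s=env.sense(); im,d=viewer.read_camera(name); ci=viewer.camera_info(name); K=np.array(ci["intrinsics"])
    v,u=np.mgrid[0:420,0:560]
    a=(u-K[0,2])/K[0,0]; b=(v-K[1,2])/K[1,1]
    P=np.stack([a*d,-b*d,-d],-1)
    W=P@np.array(ci["rotation"]).T+np.array(ci["eye"])
    W[d==0]=np.nan
    return im,W
def save(im,n): cv2.imwrite("pics/"+n,im[...,::-1])
E
python3 - <<'E'
from h import *
for c in ["scene","side"]:
    im,W=cloud(c); save(im,c+".png"); np.savez(c+".npz",im=im,W=W)
    ci=viewer.camera_info(c); print(c,{k:(np.round(v,3).tolist() if not isinstance(v,str) else v) for k,v in ci.items()})
    for n in ["rest_bar","bar_tabs","stand","stand_seat","rack","tablet","tablet_top","board","jar","cone_red","cone_orange","cone_blue"]:
        for f in (tip_of,search_frame):
            try: print(n,f.__name__,[(np.round(r["at"],3).tolist(),round(r["score"],2)) for r in f(c,n)[:3]])
            except Exception as e: print(n,f.__name__,e)
print(env.sense()["t"])
E
```

```text
pics
scene {'intrinsics': [[468.217, 0.0, 282.835], [0.0, 468.217, 215.88], [0.0, 0.0, 1.0]], 'eye': [-0.397, 0.486, 0.845], 'rotation': [[-0.477, 0.49, -0.73], [-0.879, -0.282, 0.385], [-0.017, 0.825, 0.565]]}
rest_bar call [([0.575, -0.026, 0.003], 0.76)]
rest_bar call [([0.561, -0.022, 0.026], 0.6)]
bar_tabs call [([0.575, -0.031, 0.048], 0.89)]
bar_tabs call [([0.564, -0.025, 0.024], 0.77)]
stand call [([0.498, -0.351, 0.005], 0.81)]
stand call [([0.475, -0.348, 0.014], 0.67)]
stand_seat call [([0.506, -0.353, 0.072], 0.89), ([0.354, 0.101, -0.005], 0.36)]
stand_seat call [([0.483, -0.352, 0.009], 0.88)]
rack call [([0.551, -0.035, 0.027], 0.73), ([0.482, 0.326, -0.004], 0.72)]
rack call [([0.442, 0.339, 0.024], 0.94)]
tablet call [([0.27, 0.218, -0.003], 0.64)]
tablet call [([0.264, 0.22, 0.126], 0.97), ([0.728, 0.159, 0.103], 0.59), ([0.499, 0.356, 0.154], 0.57)]
tablet_top call [([0.27, 0.217, 0.215], 0.69), ([0.509, 0.333, 0.181], 0.66), ([0.578, -0.032, 0.044], 0.46)]
tablet_top call [([0.501, 0.355, 0.158], 0.79), ([0.264, 0.216, 0.126], 0.59)]
board call [([0.482, 0.327, -
[... 1379 characters left out ...]
t call [([0.273, 0.219, -0.004], 0.93)]
tablet call [([0.267, 0.202, 0.119], 0.96)]
tablet_top call [([0.277, 0.215, 0.22], 0.83)]
tablet_top call [([0.27, 0.202, 0.12], 0.93), ([0.498, -0.398, 0.006], 0.18)]
board call [([0.752, 0.152, 0.0], 0.72)]
board call [([0.441, 0.356, 0.084], 0.6), ([0.733, -0.209, 0.061], 0.54)]
jar call [([0.754, 0.151, -0.003], 0.89), ([0.578, -0.032, 0.045], 0.36)]
jar call [([0.735, 0.125, 0.098], 0.71)]
cone_red call []
cone_red call []
cone_orange call [([0.351, 0.097, -0.003], 0.81)]
cone_orange call [([0.342, 0.082, 0.058], 0.71)]
cone_blue call [([0.751, -0.193, 0.0], 0.69)]
cone_blue call [([0.735, -0.206, 0.062], 0.77), ([0.428, 0.347, 0.022], 0.62)]
2.5
```

View pics/scene.png

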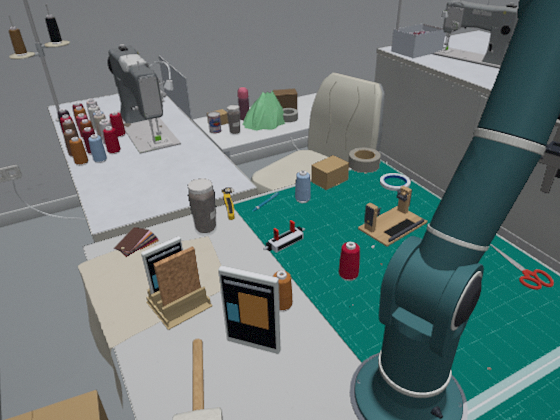

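View pics/side.png

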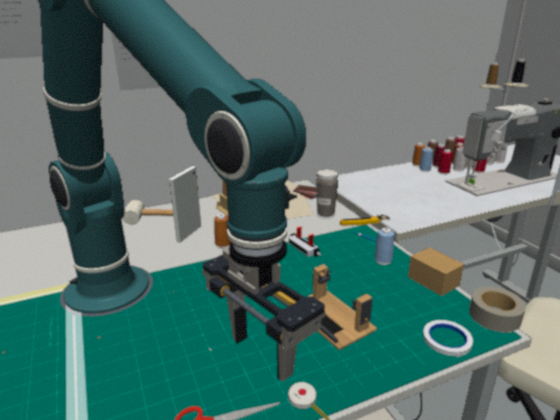

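The look-alikes are two. At (250,308) a white tablet stands free; its top is at z≈0.215, so it is too tall. At (163,255) a tablet stands in the rack behind the cork board, with its top near z≈0.18. The rack one fits the given 170 mm. I'll confirm this in crops and fit the yaws.

```bash
python3 - <<'E'
from h import *
Z={c:np.load(c+".npz") for c in ["scene","side"]}
im=Z["scene"]["im"]
def crop(im,u,v,w,h,s): return cv2.resize(im[v:v+h,u:u+w],(w*s,h*s),interpolation=cv2.INTER_CUBIC)
A=crop(im,135,225,80,100,4);B=crop(im,255,205,60,50,4);C=crop(im,350,180,80,70,3)
D=crop(Z["side"]["im"],280,225,100,80,3)
M=np.zeros((520,700,3),np.uint8)
M[:400,:320]=A;M[:200,325:565]=B;M[205:415,325:565]=C; 
M=np.hstack([M[:420,:570],np.zeros((420,0,3),np.uint8)]);save(M,"crop.png")
def sel(c,cx,cy,r,z0,z1):
    W=Z[c]["W"].reshape(-1,3);k=(np.hypot(W[:,0]-cx,W[:,1]-cy)<r)&(W[:,2]>z0)&(W[:,2]<z1);return W[k],Z[c]["im"].reshape(-1,3)[k]
def rect(P):
    r=cv2.minAreaRect(P[:,:2].astype(np.float32));return np.round(r[0],4),np.round(r[1],4),round(r[2],1)
for c in Z:
    print(c)
    for nm,a in dict(bar=(.575,-.03,.1,.010,.03),tabs=(.575,-.03,.1,.035,.07),cheeks=(.506,-.353,.12,.08,.1),base=(.49,-.353,.16,.004,.012)).items():
        P,_=sel(c,*a)
        if len(P)>5: print(nm,len(P),*rect(P),P[:,2].max().round(4))
    P,_=sel(c,.506,-.353,.12,.08,.1)
    P,_=sel(c,.48,.34,.12,.165,.2)
    print("rack top pts",len(P)); 
    if len(P)>10:
        _,l,ce=cv2.kmeans(P.astype(np.float32),2,None,(3,50,1e-5),5,cv2.KMEANS_PP_CENTERS)
        for i in (0,1):
            Q=P[l[:,0]==i];print(len(Q),*rect(Q),Q[:,2].max().round(4))
E
```

```text
scene
bar 443 [ 0.5663 -0.032 ] [0.0444 0.1523] 10.8 0.0298
tabs 90 [ 0.5751 -0.028 ] [0.0208 0.0705] 9.2 0.0644
cheeks 188 [ 0.5061 -0.3511] [0.0382 0.1796] 10.1 0.0988
base 1149 [ 0.5224 -0.3431] [0.2484 0.3153] 14.9 0.012
rack top pts 589
281 [0.5054 0.333 ] [0.0176 0.1003] 12.3 0.1792
308 [0.4522 0.3191] [0.0174 0.1007] 11.1 0.18
side
bar 340 [ 0.5662 -0.0308] [0.0399 0.1555] 9.6 0.03
tabs 83 [ 0.5742 -0.0312] [0.0185 0.07  ] 10.6 0.0621
cheeks 302 [ 0.5056 -0.3527] [0.0372 0.1762] 9.9 0.0969
base 1489 [ 0.4855 -0.3738] [0.2459 0.2216] 18.3 0.0119
rack top pts 0
```

View pics/crop.png

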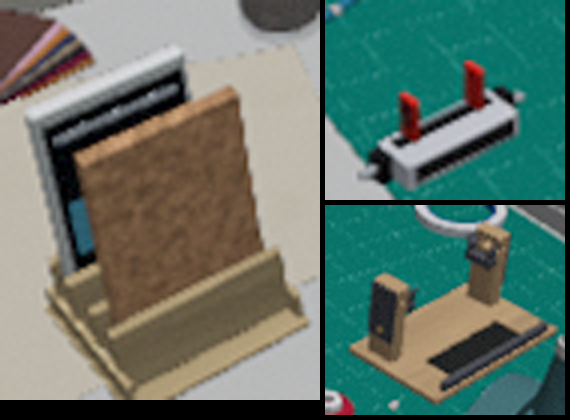

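The crop shows three things. The 170 mm tablet is in the far rack slot with its white frame at (110,90) and its screen facing the camera, behind the cork board, so it is the one meant. The bar's rubber face and the stand's lip both look towards world -x, at a yaw of about 10°. I'll go for the bar.

```bash
cat >> h.py <<'E'
def down(yaw,tilt=0.0,near=True):
    """tool z down, tool y along heading yaw (half turn chosen nearest now); tilt about tool x-axis world"""
    y=np.array([np.cos(yaw),np.sin(yaw),0.]); z=np.array([0,0,-1.])
    if near and y@np.array(env.sense()["tcp_rot"])[:,1]<0: y=-y
    return np.stack([np.cross(y,z),y,z],1)
def st(m=""):
    s=env.sense();print(m,"t",round(s["t"],2),"p",np.round(s["ee_pos"],4),"w",round(s["gripper_width"],4),"g",np.round(s["grasp_force"],1),"F",np.round(s["wrist_force"],1));return s
YB=np.radians(10.0); 
BAR=np.array([.5745,-.0308,0]); STAND=np.array([.5058,-.352,0])
E
python3 - <<'E'
from h import *
R=down(YB+np.pi/2); s=st(); print(np.round(s["tcp_rot"],2).tolist())
env.movel([.2,-.618,.26],rate=.3)
env.reach(BAR+[0,0,.16],R); st("above")
env.movel(BAR+[0,0,.031],rate=.15); st("at")
effector.grasp(25); st("gr")
env.movel(BAR+[0,0,.20],rate=.2); st("lift")
env.movel(STAND+[0,0,.20],R,rate=.3); st("over")
for c in ["scene","side"]:
    im,W=cloud(c); save(im,c+"2.png"); np.savez(c+"2.npz",im=im,W=W)
    for n in ["rest_bar","bar_tabs","stand_seat","bar_face"]:
        print(c,n,[(np.round(r["at"],4).tolist(),round(r["score"],2)) for r in tip_of(c,n)[:2]])
im,_=viewer.read_camera("wrist");save(im,"wrist2.png")
M=np.hstack([cv2.resize(np.load("scene2.npz")["im"][100:260,330:450],(360,480)),cv2.resize(np.load("side2.npz")["im"][140:360,220:390],(371,480))]);save(M,"m2.png")
E
```

```text
t 2.5 p [ 0.2    -0.6185  0.1817] w 0.092 g 0.0 F [0.  0.7 0.6]
[[0.95, 0.31, -0.0], [0.31, -0.95, -0.0], [-0.0, 0.0, -1.0]]
above t 5.4 p [ 0.5746 -0.032   0.16  ] w 0.0918 g 0.0 F [-0.2 -0.  -0.5]
at t 6.41 p [ 0.5753 -0.0307  0.0318] w 0.0922 g 0.0 F [-0.2 -0.3  0.5]
gr t 7.76 p [ 0.5745 -0.0308  0.031 ] w 0.0004 g 0.0 F [ 0.2 -0.6  0.1]
lift t 8.75 p [ 0.5736 -0.0309  0.1988] w 0.0005 g 0.0 F [-0.8 -0.1 -0.7]
over t 9.99 p [ 0.5066 -0.3498  0.1999] w 0.0006 g 0.0 F [-0.7  0.1  0.7]
scene rest_bar [([0.574, -0.0292, 0.0033], 0.93)]
scene bar_tabs [([0.575, -0.031, 0.045], 0.91)]
scene stand_seat [([0.5051, -0.353, 0.0696], 0.59), ([0.3495, 0.0997, -0.0029], 0.33)]
scene bar_face [([0.5498, -0.034, 0.0281], 0.71), ([0.5067, -0.3522, 0.0707], 0.65)]
side rest_bar [([0.5762, -0.0301, 0.0002], 0.78)]
side bar_tabs [([0.5783, -0.0325, 0.0432], 0.92), ([0.5084, 0.3321, 0.0053], 0.75)]
side stand_seat [([0.5079, -0.3511, 0.0706], 0.67)]
side bar_face [([0.5518, -0.0364, 0.0252], 0.98)]
```

View pics/m2.png

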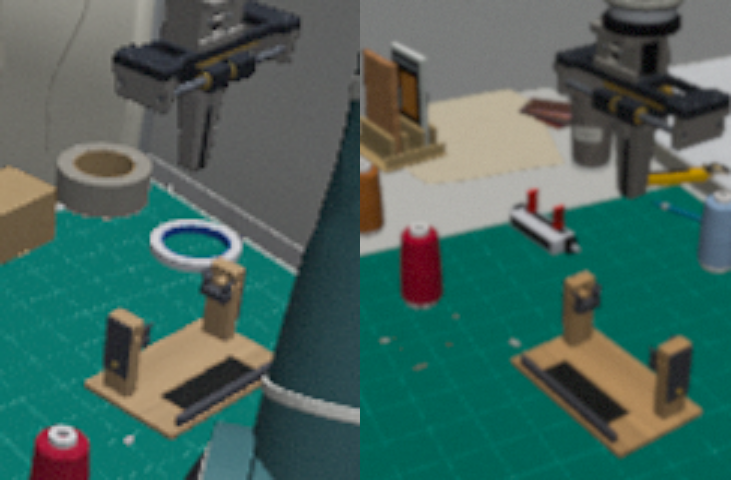

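```bash
python3 - <<'E'
from h import *
s=st();print(np.round(s["tcp_rot"],3).tolist(), np.round(s["joint_positions"],3))
for c in ["scene2","side2"]:
    z=np.load(c+".npz");W=z["W"].reshape(-1,3)
    k=(np.hypot(W[:,0]-.575,W[:,1]+.03)<.1)&(W[:,2]>.035)&(W[:,2]<.07)
    r=cv2.minAreaRect(W[k][:,:2].astype(np.float32));print(c,k.sum(),r,W[k][:,2].max())
E
```

```text
t 10.54 p [ 0.5059 -0.3519  0.2   ] w 0.0004 g 0.0 F [-0.2 -0.1 -0.4]
[[0.985, 0.174, 0.0], [0.174, -0.985, -0.0], [0.0, 0.0, -1.0]] [ 0.842  0.429 -0.384  1.651  0.176  1.096 -0.987]
scene2 87 ((0.5740182995796204, -0.029101964086294174), (0.02248365804553032, 0.06943180412054062), 12.530027389526367) 0.06334870330937825
side2 82 ((0.5739160776138306, -0.03022671863436699), (0.019392088055610657, 0.0718512311577797), 11.54902458190918) 0.06185565369822177
```

The pictures show the fingers shut over the stand and the bar still on the table, so the grasp missed. I'll compare the real fingertip with the reported TCP.

```bash
python3 - <<'E'
from h import *
for c in ["scene2","side2"]:
    z=np.load(c+".npz");W=z["W"].reshape(-1,3)
    k=(np.hypot(W[:,0]-.506,W[:,1]+.352)<.13)&(W[:,2]>.13)&(W[:,2]<.33)
    P=W[k];print(c,k.sum(),"zmin",np.sort(P[:,2])[:5].round(4))
    for a in (.13,.16,.19,.2,.22,.24,.26,.28,.30):
        Q=P[(P[:,2]>a)&(P[:,2]<a+.02)]
        if len(Q)>3: print(a,len(Q),np.round(Q.min(0),3),np.round(Q.max(0),3))
ci=viewer.camera_info("wrist");print(np.round(ci["T_tool_cam"],3).tolist(),np.round(ci["intrinsics"],1).tolist())
E
```

```text
scene2 434 zmin [0.2349 0.2349 0.2351 0.2352 0.2366]
0.22 17 [ 0.493 -0.362  0.235] [ 0.514 -0.337  0.24 ]
0.24 68 [ 0.492 -0.367  0.24 ] [ 0.513 -0.333  0.26 ]
0.26 81 [ 0.489 -0.365  0.26 ] [ 0.514 -0.33   0.28 ]
0.28 95 [ 0.49  -0.368  0.281] [ 0.514 -0.327  0.3  ]
0.3 61 [ 0.487 -0.368  0.301] [ 0.515 -0.323  0.319]
side2 744 zmin [0.2327 0.2329 0.2336 0.2345 0.2346]
0.22 28 [ 0.494 -0.365  0.233] [ 0.515 -0.341  0.24 ]
0.24 113 [ 0.493 -0.369  0.24 ] [ 0.517 -0.338  0.26 ]
0.26 132 [ 0.492 -0.369  0.26 ] [ 0.518 -0.337  0.28 ]
0.28 148 [ 0.492 -0.372  0.28 ] [ 0.519 -0.333  0.3  ]
0.3 115 [ 0.487 -0.383  0.3  ] [ 0.519 -0.334  0.32 ]
[[0.0, 0.961, 0.278, 0.078], [1.0, -0.0, 0.0, 0.0], [0.0, 0.278, -0.961, -0.202], [0.0, 0.0, 0.0, 1.0]] [[325.2, 0.0, 281.6], [0.0, 325.2, 207.0], [0.0, 0.0, 1.0]]
```

View pics/wrist2.png

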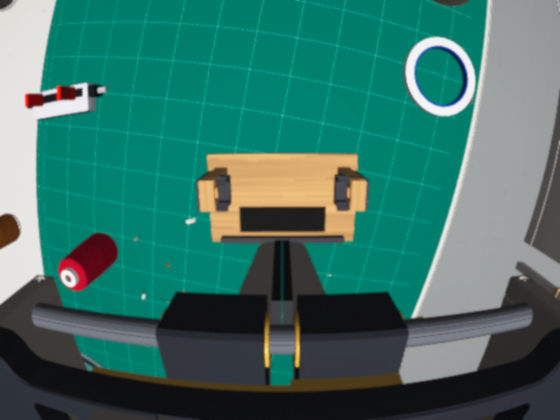

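The fingertips measure z≈0.234 while the reported TCP is 0.200, which is why they closed just above the tabs. I'll check this against the first side picture and the wrist depth.

```bash
cat >> h.py <<'E'
def wcloud():
    s=env.sense(); im,d=viewer.read_camera("wrist"); ci=viewer.camera_info("wrist"); K=np.array(ci["intrinsics"]);T=np.array(ci["T_tool_cam"])
    v,u=np.mgrid[0:420,0:560]; a=(u-K[0,2])/K[0,0]; b=(v-K[1,2])/K[1,1]; r=np.hypot(a,b)+1e-9
    k=np.tan(r)/r; P=np.stack([a*k*d,-b*k*d,-d],-1)
    t=P@T[:3,:3].T+T[:3,3]; W=t@np.array(s["tcp_rot"]).T+np.array(s["ee_pos"]); W[d==0]=np.nan
    return im,W,t
E
python3 - <<'E'
from h import *
z=np.load("side.npz");W=z["W"].reshape(-1,3)
k=(np.hypot(W[:,0]-.2,W[:,1]+.618)<.1)&(W[:,2]>.12)&(W[:,2]<.25); print("start zmin",np.sort(W[k][:,2])[:6].round(4),W[k].min(0),W[k].max(0))
im,W,t=wcloud(); print(W[140,280],W[60,250],"stand plate",W[170,280],"cheeks",W[190,208],W[190,358])
print("finger (tool frame) tip",[np.round(t[v,275],4).tolist() for v in (242,246,252,260,280)])
print("left cheek top z max",np.nanmax(W[165:215,195:235,2]),np.nanmax(W[165:215,335:370,2]))
E
```

```text
start zmin [0.214  0.214  0.2142 0.2152 0.2153 0.2153] [ 0.17109083 -0.6791548   0.21400827] [ 0.22687188 -0.56334537  0.24995884]
[ 0.55243585 -0.34199045 -0.0018517 ] [ 0.64520973 -0.28838497 -0.00170312] stand plate [ 0.51676524 -0.34831919  0.00782157] cheeks [ 0.49943988 -0.2792229   0.09314742] [ 0.52550592 -0.42578348  0.09360553]
finger (tool frame) tip [[0.0099, -0.0032, -0.0356], [0.0099, -0.0031, -0.0413], [0.0101, -0.0029, -0.0496], [0.0099, -0.0028, -0.0587], [0.01, -0.0024, -0.079]]
left cheek top z max 0.09515894074294172 0.09516071494221413
```

All three views agree: the true fingertips lie about 33 mm behind the stated TCP, and the x and y positions are right. I'll apply that offset and retry, checking the grip before lifting.

```bash
cat >> h.py <<'E'
D=0.033   # true fingertips lie D behind the stated TCP along tool z
def tip(p,R): return np.array(p)+D*R[:,2]
def topfit(W,c,r,z0,z1):
    P=W.reshape(-1,3);P=P[(np.hypot(P[:,0]-c[0],P[:,1]-c[1])<r)&(P[:,2]>z0)&(P[:,2]<z1)]
    q=cv2.minAreaRect(P[:,:2].astype(np.float32));return len(P),np.round(q[0],4),np.round(q[1],4),round(q[2],1)
E
python3 - <<'E'
from h import *
im,W,t=wcloud(); print("cheeks",topfit(W,STAND,.12,.088,.1))
effector.release()
R=down(YB+np.pi/2)
env.reach(tip(BAR+[0,0,.15],R),R)
im,W,t=wcloud(); print("tabs",topfit(W,BAR,.07,.05,.07),"body",topfit(W,BAR,.09,.018,.03))
env.movel(tip(BAR+[0,0,.07],R),rate=.2); env.movel(tip(BAR+[0,0,.031],R),rate=.08); st("at")
effector.grasp(25); st("gr")
E
```

```text
cheeks (1143, array([ 0.5069, -0.3524]), array([0.0323, 0.1743]), 10.2)
tabs (357, array([ 0.5765, -0.0297]), array([0.0171, 0.068 ]), 10.4) body (4031, array([ 0.5688, -0.0311]), array([0.0391, 0.1281]), 10.3)
at t 14.53 p [ 0.5744 -0.0306 -0.0023] w 0.0917 g 0.0 F [0.3 0.6 0.1]
gr t 15.35 p [ 0.5748 -0.0307 -0.0012] w 0.042 g 25.0 F [-1.3 -0.4  8.5]
```

```bash
python3 - <<'E'
from h import *
R=down(YB+np.pi/2); T=np.array([.5053,-.3525,0])
env.movel(tip(BAR+[0,0,.18],R),rate=.15); st("lift")
env.movel(tip(T+[0,0,.18],R),rate=.3); s=st("over")
Z={}
for c in ["scene","side"]:
    im,W=cloud(c); Z[c]=im; print(c,"cheeks",topfit(W,STAND,.12,.085,.098),"body",topfit(W,T,.12,.165,.179))
im,W,t=wcloud();print("w cheeks",topfit(W,STAND,.12,.085,.1),"body",topfit(W,T,.12,.165,.18)); P=W[(np.hypot(W[...,0]-T[0],W[...,1]-T[1])<.1)&(W[...,2]<.25)&(W[...,2]>.13)];print(np.histogram(P[:,2],bins=12))
cv2.imwrite("pics/m3.png",np.hstack([cv2.resize(Z["scene"][100:260,330:450],(330,440)),cv2.resize(im,(460,345))[:, :][0:345] if 0 else cv2.copyMakeBorder(cv2.resize(im,(460,345)),0,95,0,0,0)])[...,::-1])
E
```

```text
lift t 16.49 p [ 0.5737 -0.0309  0.1459] w 0.0422 g 25.0 F [ 0.4 -0.4 -1.5]
over t 17.74 p [ 0.5061 -0.3502  0.1469] w 0.0425 g 25.0 F [ 0.5  1.2 -3. ]
scene cheeks (143, array([ 0.5057, -0.3506]), array([0.0376, 0.1776]), 10.1) body (303, array([ 0.4979, -0.3481]), array([0.0406, 0.1308]), 9.7)
side cheeks (234, array([ 0.5055, -0.3526]), array([0.0363, 0.1768]), 10.0) body (507, array([ 0.4975, -0.3523]), array([0.0399, 0.1277]), 12.4)
w cheeks (1523, array([ 0.5077, -0.3523]), array([0.0327, 0.1746]), 10.0) body (7001, array([ 0.5003, -0.3516]), array([0.0409, 0.1278]), 10.7)
(array([ 596,  875, 6787,  260,  445,  526, 1136,  760,  765,  930, 1075,
       1087]), array([0.14870932, 0.15715016, 0.165591  , 0.17403184, 0.18247268,
       0.19091353, 0.19935437, 0.20779521, 0.21623605, 0.2246769 ,
       0.23311774, 0.24155858, 0.24999942]))
```

View pics/m3.png

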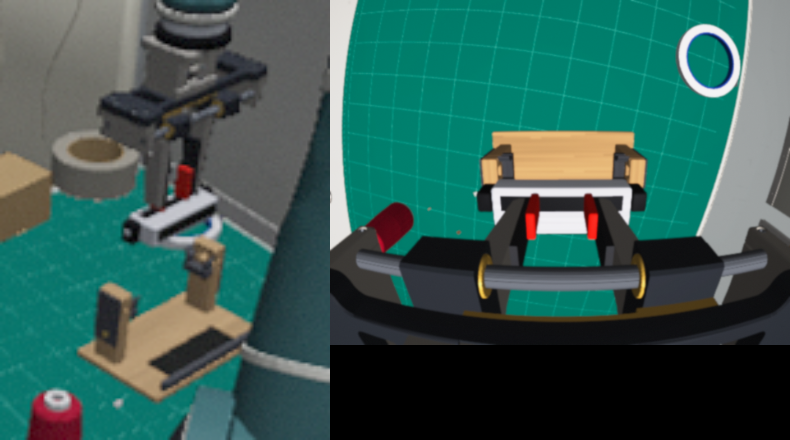

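The bar hangs level with its pins in, rubber face to the front at (560,218), and sits about 1–2 mm off centre. I'll correct that and lower it.

```bash
python3 - <<'E'
from h import *
R=down(YB+np.pi/2); T=np.array([.5061,-.3539,0])
env.movel(tip(T+[0,0,.135],R),rate=.1)
env.pause(.3); f0=np.array(env.sense()["wrist_force"])
im,W,t=wcloud();print("w cheeks",topfit(W,STAND,.12,.085,.1),"body",topfit(W,T,.12,.12,.135))
h=.135
while h>.096:
    h-=.003 if h>.112 else .0015
    env.movel(tip(T+[0,0,h],R),rate=.05); env.pause(.08)
    s=env.sense(); f=np.array(s["wrist_force"])-f0
    if abs(f[2])>6 or np.hypot(*f[:2])>8: break
print(h,f,s["ee_pos"][2]+D); st()
im,W,t=wcloud();print("w body",topfit(W,T,.12,.088,.099))
for c in ["scene","side"]:
    im,W=cloud(c);print(c,"body z top",np.nanmedian(W[(np.hypot(W[...,0]-.499,W[...,1]+.353)<.04)&(W[...,2]>.07)&(W[...,2]<.12)][:,2]))
    for n in ["rest_bar","bar_tabs","bar_face"]: print(n,[np.round(r["at"],4).tolist() for r in tip_of(c,n)[:1]])
    save(cv2.resize(im[130:260,300:460] if c=="scene" else im[200:360,240:440],(640,500)),c+"4.png")
E
```

```text
w cheeks (1879, array([ 0.507 , -0.3526]), array([0.0339, 0.1747]), 10.4) body (7036, array([ 0.5004, -0.3553]), array([0.041 , 0.1279]), 9.7)
0.10049999999999998 [-2.3607561   3.24790984  7.14214325] 0.10178200743742555
 t 23.84 p [ 0.5063 -0.3539  0.0688] w 0.0426 g 25.0 F [-2.6  2.9  6.3]
w body (9354, array([ 0.5022, -0.3534]), array([0.0408, 0.1736]), 10.4)
scene body z top 0.0955776945123083
rest_bar [[0.508, -0.3533, 0.0702]]
bar_tabs [[0.5082, -0.3561, 0.1179]]
bar_face [[0.479, -0.3563, 0.0958]]
side body z top 0.09433017205892819
rest_bar [[0.506, -0.3555, 0.0712]]
bar_tabs [[0.5082, -0.3564, 0.1143]]
bar_face [[0.4824, -0.3587, 0.0958]]
```

```bash
python3 - <<'E'
from h import *
R=down(YB+np.pi/2); T=np.array([.5061,-.3526,0])
env.movel(tip(T+[0,0,.1005],R),rate=.05)
effector.release(); st("rel")
env.movel(tip(T+[0,0,.19],R),rate=.25); s=st("up")
im,W,t=wcloud();print("w cheeks",topfit(W,STAND,.12,.0,.1)[1],"body",topfit(W,[.5,-.3535],.065,.09,.099));save(im[100:320,140:420],"w5.png")
A=cv2.resize(im[100:320,140:420],(400,314))
im,W=cloud("side");B=cv2.resize(im[200:360,260:440],(400,356))
print([np.round(r["at"],4).tolist() for r in tip_of("side","rest_bar")[:1]],[np.round(r["at"],4).tolist() for r in tip_of("side","bar_face")[:1]])
save(np.hstack([A,B[:314]]),"m5.png")
E
```

```text
rel t 25.39 p [ 0.5061 -0.3525  0.0673] w 0.0918 g 0.0 F [-0.9  0.1 -0.7]
up t 25.9 p [ 0.5061 -0.3528  0.1576] w 0.0922 g 0.0 F [-0.5 -0.2 -0.6]
w cheeks [ 0.5077 -0.3523] body (4587, array([ 0.5006, -0.3542]), array([0.0382, 0.1271]), 10.3)
[[0.5082, -0.3542, 0.0742]] [[0.4828, -0.3582, 0.0941]]
```

View pics/m5.png

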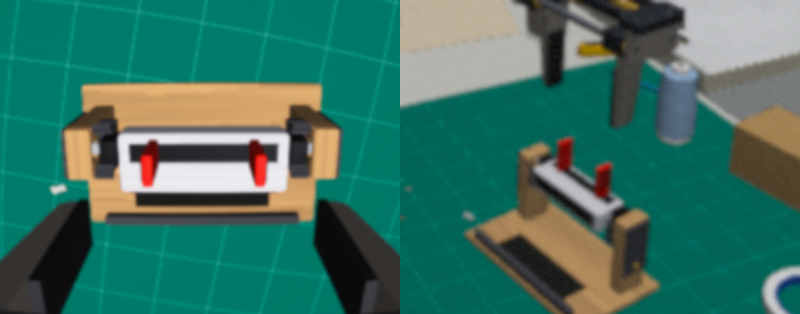

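The bar is clipped in: in the left view both pins reach the cheeks at (97,148) and (308,148), and the rubber faces the lip. Now the tablet. The fully open fingers would hit the board, so I'll enter off-centre with one finger in the 44 mm gap, close softly, then centre.

```bash
cat >> h.py <<'E'
def lean(yaw,th,sg):
    ex=np.array([np.cos(yaw),np.sin(yaw),0]);ez=np.array([0,0,1.])
    z=-(np.sin(th)*ex+np.cos(th)*ez); y=sg*(np.cos(th)*ex-np.sin(th)*ez)
    return np.stack([np.cross(y,z),y,z],1)
E
python3 - <<'E'
from h import *
print(np.round(env.sense()["joint_positions"],2))
TB=np.array([.5054,.333,0]); yr=np.radians(11.7)
ex=np.array([np.cos(yr),np.sin(yr),0])
for sg in (1,-1):
    R=lean(yr,0,sg)
    for p in (TB+[0,0,.26],TB+.024*ex+[0,0,.14]):
        q=solver.inverse_kinematics(tip(p,R),R);print(sg,None if q is None else np.round(q,2))
    for th in (.27,):
        R=lean(YB,th,sg); p=np.array([.4516,-.361,0])+[0,0,.15]
        q=solver.inverse_kinematics(tip(p,R),R);print(sg,th,None if q is None else np.round(q,2))
E
```

```text
[ 0.85  0.48 -0.4   1.69  0.21  1.02 -1.01]
1 [ 0.12  0.61 -1.11  1.62  0.57  1.27 -0.89]
1 [ 0.09  0.8  -1.08  1.67  0.77  1.15 -1.  ]
1 0.27 [ 0.98  0.64 -0.66  1.66  0.54  1.26  0.31]
-1 [ 0.2   0.75 -1.32  1.62  0.74  1.37  2.13]
-1 [-1.44  0.95  1.34  1.78 -0.98  1.26 -2.77]
-1 0.27 [ 0.51  0.53  0.01  1.69  0.18  1.13 -2.54]
```

```bash
python3 - <<'E'
from h import *
yr=np.radians(11.7); R=lean(yr,0,1); ex=R[:,1]
TB=np.array([.5054,.333,0])
p=np.array(env.sense()["ee_pos"]);env.movel([p[0],p[1],.25],rate=.3)
env.reach(tip(TB+.024*ex+[0,0,.28],R),R); st("above")
im,W,t=wcloud(); save(im,"w6.png")
c=topfit(W,TB,.06,.165,.19);print("all",c)
P=W.reshape(-1,3);P=P[(np.hypot(P[:,0]-.48,P[:,1]-.33)<.12)&(P[:,2]>.167)&(P[:,2]<.19)]
_,l,ce=cv2.kmeans(P.astype(np.float32),2,None,(3,50,1e-5),5,cv2.KMEANS_PP_CENTERS)
for i in (0,1):
    Q=P[l[:,0]==i];r=cv2.minAreaRect(Q[:,:2].astype(np.float32));print(len(Q),np.round(r[0],4),np.round(r[1],4),r[2],np.percentile(Q[:,2],[5,50,95]).round(4))
E
```

```text
above t 29.01 p [0.5298 0.3367 0.2468] w 0.0916 g 0.0 F [ 0.6  0.6 -0.6]
all (2364, array([0.48  , 0.3287]), array([0.0674, 0.0994]), 10.2)
1309 [0.4532 0.3189] [0.0129 0.0995] 10.53231430053711 [0.1692 0.1748 0.1762]
1492 [0.5075 0.3337] [0.012  0.0994] 9.919859886169434 [0.1723 0.1748 0.1761]
```

View pics/w6.png

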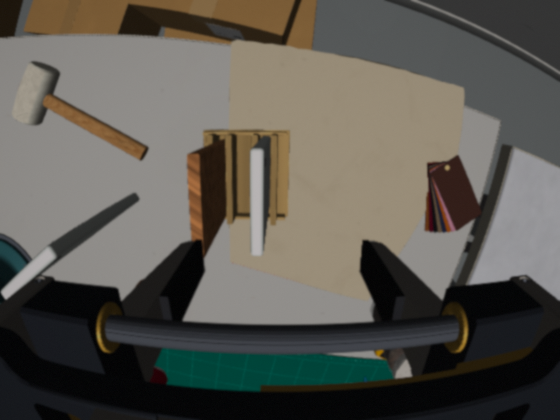

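The picture shows the tablet (white edge, 257,200) with the board to its left (205,195); both measure as given. I'll enter with the left finger in the gap.

```bash
python3 - <<'E'
from h import *
yr=np.radians(10.3); R=lean(yr,0,1); ex=R[:,1]; TB=np.array([.5062,.3335,0])
env.movel(tip(TB+.024*ex+[0,0,.19],R),R,rate=.2)
env.movel(tip(TB+.024*ex+[0,0,.142],R),R,rate=.1); st("in")
effector.grasp(3); st("soft")
env.movel(tip(TB+.012*ex+[0,0,.142],R),rate=.06); st("half")
env.movel(tip(TB+[0,0,.142],R),rate=.06); st("centre")
E
```

```text
in t 30.29 p [0.5297 0.338  0.1089] w 0.0918 g 0.0 F [ 0.   0.5 -0. ]
soft t 31.29 p [0.5275 0.3375 0.1089] w 0.0333 g 3.1 F [-5.  -3.1  3.4]
half t 31.64 p [0.5177 0.3357 0.109 ] w 0.0144 g 3.1 F [-1.2  0.6 -0.6]
centre t 31.99 p [0.5061 0.3334 0.1091] w 0.0119 g 3.0 F [ 0.2  0.3 -1.4]
```

The soft centring worked: the fingers stop at 11.9 mm on the tablet. I'll grip, lift and carry it.

```bash
cat >> h.py <<'E'
TH=.27; YS=np.radians(10.1); RL=lean(YS,TH,1); SX=np.array([np.cos(YS),np.sin(YS),0]); S0=np.array([.5062,-.3524,0])
def foot(fx,fz,L=.136): return tip(S0+SX*(fx+L*np.sin(TH))+np.array([0,0,fz+L*np.cos(TH)]),RL)
E
python3 - <<'E'
from h import *
yr=np.radians(10.3); R=lean(yr,0,1); TB=np.array([.5062,.3335,0])
effector.grasp(25); st("firm")
env.movel(tip(TB+[0,0,.30],R),rate=.25); st("lift")
env.movel(foot(-.062,.16),RL,rate=.3); st("over")
env.movel(foot(-.062,.03),rate=.2); env.pause(.2); st("near")
im,W=cloud("side"); A=cv2.resize(im[140:360,220:420],(400,440))
im,W=cloud("scene"); B=cv2.resize(im[90:260,330:450],(311,440)); save(np.hstack([A,B]),"m7.png")
for c in ("scene","side"): print(c,[np.round(r["at"],4).tolist() for r in tip_of(c,"tablet_top")[:2]],[np.round(r["at"],4).tolist() for r in tip_of(c,"tablet")[:2]])
E
```

```text
firm t 32.21 p [0.5062 0.3335 0.109 ] w 0.0118 g 25.0 F [-1.5 -0.1 -0.2]
lift t 32.99 p [0.506  0.3324 0.2654] w 0.0121 g 25.0 F [ 0.  -0.1 -3.2]
over t 35.45 p [ 0.4725 -0.3574  0.2596] w 0.0118 g 25.0 F [-1.2 -0.5 -2.9]
near t 36.45 p [ 0.4729 -0.3586  0.1306] w 0.0115 g 25.0 F [ 0.4  0.  -2.4]
scene [[0.2723, 0.2166, 0.216], [0.4915, -0.358, 0.1959]] [[0.2691, 0.2153, 0.0014], [0.4483, -0.3586, 0.0275]]
side [[0.494, -0.3569, 0.1926]] [[0.4439, -0.3618, 0.0315], [0.2733, 0.2149, -0.0049]]
```

View pics/m7.png

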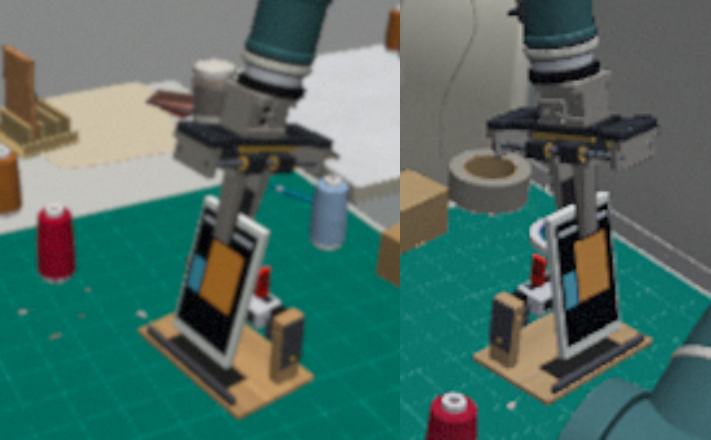

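The tablet hangs leaning back, screen to the front, with its foot between lip and bar. I'll lower it to contact, ease it back and let go.

```bash
python3 - <<'E'
from h import *
f0=np.array(env.sense()["wrist_force"])
env.movel(foot(-.060,.016),rate=.1)
h=.016; fx=-.0565
while h>.006:
    h-=.0015; env.movel(foot(fx,h),rate=.04); env.pause(.08)
    f=np.array(env.sense()["wrist_force"])-f0
    if f[2]>2.5 or np.hypot(*f[:2])>5: break
print(h,f); st("down")
while fx<-.050 and np.hypot(*f[:2])<2.5:
    fx+=.001; env.movel(foot(fx,h),rate=.04); env.pause(.05); f=np.array(env.sense()["wrist_force"])-f0
print(fx,f)
effector.release(); st("rel")
u=-RL[:,2]; p=np.array(env.sense()["ee_pos"]); env.movel(p+.10*u,rate=.15); env.pause(.5); st("out")
im,W=cloud("side"); A=cv2.resize(im[180:360,240:420],(400,400))
im2,W2=cloud("scene"); B=cv2.resize(im2[130:260,330:450],(369,400)); save(np.hstack([A,B]),"m8.png")
for c in ("scene","side"): 
    for n in ("tablet_top","tablet","rest_bar"): print(c,n,[np.round(SXY,4).tolist() for SXY in [np.array([(np.array(r["at"])-S0)@SX,(np.array(r["at"])-S0)@np.array([-SX[1],SX[0],0]),r["at"][2]]) for r in tip_of(c,n)[:2]]])
E
```

```text
0.008500000000000002 [-0.15576047  0.25508773  7.19954958]
down t 38.71 p [ 0.478  -0.3574  0.1087] w 0.0119 g 25.0 F [-0.5  0.7  5.3]
-0.0535 [-2.35127725 -1.40717459  8.18860283]
rel t 40.84 p [ 0.4806 -0.357   0.1078] w 0.0919 g 0.0 F [ 0.   0.4 -0.1]
out t 42.16 p [ 0.5068 -0.3523  0.204 ] w 0.0919 g 0.0 F [-0.2 -1.   0.3]
scene tablet_top [[-0.1322, 0.6006, 0.2157], [-0.0059, -0.0011, 0.1764]]
scene tablet [[-0.0539, 0.0006, 0.0093], [-0.1298, 0.6005, -0.001]]
scene rest_bar [[-0.0008, 0.0012, 0.0726]]
side tablet_top [[-0.0104, -0.0015, 0.1711], [-0.1283, 0.601, 0.2151]]
side tablet [[-0.1289, 0.6037, -0.007], [-0.0539, -0.0015, 0.0098]]
side rest_bar [[0.0018, -0.0016, 0.0715], [0.0935, 0.6734, -0.0005]]
```

View pics/m8.png

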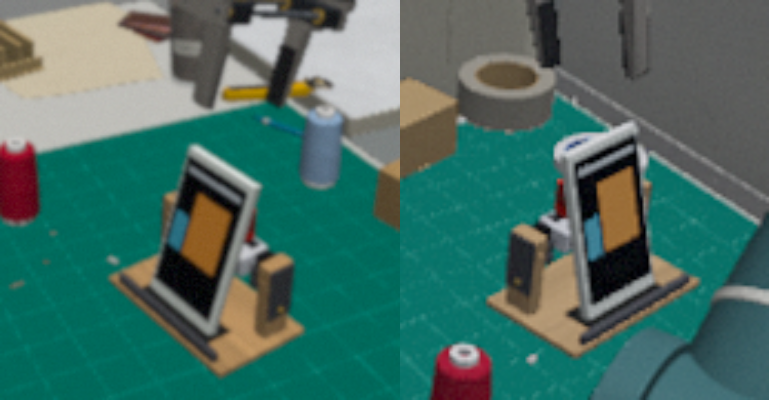

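The tablet leans on the bar: foot at x −54 mm, y ≈0, lean about 0.27 rad, with the gripper clear. I'm handing in.

```bash
python3 -c "
from h import *
print(workorder.finish_job()); st()"
```

```text
the job is handed in; nothing more can be done
None
the job is handed in; nothing more can be done
```

I clipped the bar into the stand and leaned the tablet centrally against it with the screen to the front, then handed the job in at about 43 s of the 58 s allowed; the hand-in returned no verdict.

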